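Bring the screened test cell down from its stand and open it

TASK

The test run is over: lift the closed aluminium test cell by its black handle off the insulating stand, keep it upright with its lid on, and stand it on the blue mat. Then lift the lid off by its red knob and lay it, knob up, flat on the mat beside the cell. Set both down without dropping them, with neither hanging over the mat's edge (the cell's handle may), and leave the meter, the collar and the screwdriver where they are.

Things in the scene. Friction and masses are not known exactly. Their poses are not given: they have to be found in the camera images.
- cell: Round aluminium test cell (open can), 104 mm outside diameter, 75 mm high, wall 4 mm, about 0.32 kg, small steel socket on its +x side, closed by the loose lid. Origin: centre of its underside, z up. A straight level black handle runs along its own -x, 52 to 140 mm from the axis, 14 mm wide (along y), 22 mm tall (45 to 67 mm up). It starts on the stand, handle roughly towards the robot.
- handle_grip (a point): Point in the middle of the black handle's section, 95 mm from the cell's axis, 56 mm above its underside; axes as the cell's (x runs along the handle towards the can). A good place to pinch the handle across its 14 mm width from above.
- lid: Loose aluminium lid: disc 110 mm across, 5 mm thick; under it a plug 89 mm across, 8 mm deep (3.5 mm slack in the cell); on top a red knob 28 mm across, 36 mm high; 0.10 kg. Origin: centre of the plug's underside, z up; disc 8 to 13 mm, knob 13 to 49 mm above it. Seated, its origin is 67 mm above the cell's; on the mat it rests on its plug.
- knob_grip (a point): Point on the knob's axis, 36 mm above the lid's origin (23 mm above the disc's top): the height for the TCP when pinching the knob from above.
- stand: The insulating stand, fixed: a grey square plate 150 x 150 mm on four white posts, its top 80 mm above the bench. Origin: centre of its foot on the bench; axes along its sides.
- mat: The blue bench mat, fixed, 240 mm (its x) by 340 mm (its y), 3 mm thick. Origin: centre of its underside, on the bench. It lies to one side of the stand, left or right.
- meter: Bystander: yellow handheld multimeter lying face up, 85 x 170 x 36 mm (x, y, z); origin at the centre of its underside.
- collar: Bystander: aluminium collar, 84 mm outside diameter, 36 mm bore, 35 mm high; origin at the centre of its underside.
- driver: Bystander: screwdriver about 180 mm long lying along its own x.
Things that resemble listed ones, but are neither listed nor needed, are in the scene too. What is shaped like the stand but brown is not meant. What is shaped like the lid but pink is not meant.

How it is judged:
By the outcome, as a careful person would: the job done as asked, in the order asked, and still so for the second after the job is handed in, with the robot touching nothing.
It also fails if it takes over 61 s, if anything falls off the work surface, if the arm or the gripper's body presses on something with over 40 N, if the wrist force passes 120 N, or if a joint passes its speed limit or range.

ROBOT

A 7-joint arm with a two-finger parallel gripper is mounted at the origin on the work surface. World frame = base frame: x ahead of the robot, y to its left, z up, the work surface at z = 0. Lengths are in m, angles in rad, forces in N, time in s.
With the tool pointing down it reaches from about 0.35 to 0.9 m from the base axis. Payload 7.2 kg.
Tool frame: the origin (TCP) lies between the finger pads, 19 mm behind the fingertips; this is the grasp point; z points along the fingers, y is the line along which they close (so a half turn about z gives the same grasp; the last joint's range is limited). The gripper opens to 85 mm and grips with 20 to 120 N. Pads are 22 mm wide; open, the fingers measure 114 mm over their backs; the gripper's body (76 mm by 85 mm) begins 54 mm behind the grasp point. The pads swing forward as they close: fully open they stand 13 mm farther back than shut.
Start: joints at [-1.366, 0.411, -0.013, 1.596, 0.006, 1.134, -0.082], TCP at [0.168, 0.602, 0.25] pointing down, gripper open.
Joint ranges: [-2.95, 2.95], [-0.29, 1.99], [-1.47, 1.44], [0.14, 2.54], [-1.03, 4.17], [0.13, 1.85], [-2.86, 2.86]. Speed limits (rad/s): [2.39, 2.39, 3.01, 3.01, 3.14, 3.14, 3.14].

INTERFACE

Orientations are given as a unit quaternion [x, y, z, w].
In Python, from cell import env gives the robot as it stands.
- The arm moves only by the tool servo_tool, never from a script. Its argument "plan" is a list of rows, each an object of numbers: "dx", "dy", "dz": the shift along the tool's x, y, z in mm; "ax", "ay", "az": the turn, a rotation vector about the tool's x, y, z in degrees; "grip": the closure, from 0 (fully open) to 1 (shut). In form: [{"dx": .., "dy": .., "dz": .., "ax": .., "ay": .., "az": .., "grip": ..}, ...]. A call has exactly 8 rows; each row is the pose to reach, as a shift and turn from the pose commanded when the call began, along the tool's axes at that moment; what a row does not reach only later rows make up. A row lasts 1/12 s, in which the tool goes at most 41.7 mm and 7.16 degrees, less where a joint would pass 70% of its speed; a pose out of reach is approached as far as the arm can. A call with a gripper value outside its range is refused whole. The fingers move at their own pace and stop on an object; "newtons" is the grip in N (left out, the last holds). Time passes only in rows, so rows that repeat a pose let the fingers close, or fill a call up. It gives the time, the measured TCP pose, the force, the opening and the grip force at its end, in the units of the state.
- env.get_state(): the state, without advancing time (a new reading comes with each control period).
- env.camera(name): name is "scene" or "top" or "wrist"; returns the picture (420x560x3 uint8, red, green, blue); there is no depth.
- env.get_calibration(name): a dict with "fx", "fy", "cx", "cy" (pixels), "k1" (the pictures are not rectified: a ray, as slopes to the right and down, at radius r is drawn at 1 + k1 r^2 times it, then the intrinsics apply), "rvec" (rotation vector, rad) and "tvec" (3), from world to camera coordinates, as OpenCV has them. Camera axes: x right, y down, z forward; pixel columns grow to the right and rows downward; lengths in m; the calibration is good to about 2 mm. A picture is of the moment at which its call begins: read the wrist's pose just before it. get_calibration takes no time and is no camera call; for the wrist camera it gives the pose at the moment of the call.
- env.hand_in(): hands the job in; it is judged then, once.
Trained networks look in the newest picture that a camera, given by its name, has taken for a name from the list of things; names that differ only in an ending like _2 or _b are one class to them, and where a whole thing is asked for, a point or a joint stands for the part that bears it (a point fixed in the world has none). Each returns a list of dicts, best first, with "score" (0 to 1); they miss things now and then, are a little off and sometimes report something else, mostly with a low value. They report only what shows in the picture. A call takes as long as a camera call. They do not tell look-alikes from the thing itself.
- env.boxes_of(thing, camera): "pixel" ([column, row] in pixels, amid what is visible of it).
- env.masks_of(thing, camera): "pixels" (420x560 bool, what is visible of it) and "pixel" ([column, row] in pixels, amid what is visible of it).
The state is a dict: "clock": time; "joints": joint angles; "joint_velocities": joint speeds; "joint_efforts": joint torques, N m; "position": TCP position; "tool_rot": TCP orientation; "ft_force": force on the tool from outside, world axes, zero at the start; "ft_torque": the same for the moment, N m; "grip_width": finger opening in m; "grip_force": force on a finger pad.
Only numpy, scipy, OpenCV 4.12 (cv2) and the standard library are available. Lean on these libraries where they do the work, as an engineer would, in place of code of your own. Each camera call takes 0.05 s, during which the arm holds its last target. There are 200 camera calls.

## Working session

There is one attempt and no reset: what is moved stays moved. The work goes in short steps, Python scripts to look and compute and a tool call to move; the robot and the scene stay as the last step left them, time stands still between calls to the robot, and variables do not carry over. Pictures are saved under pics/ and viewed, at most 10 in all, crops included, and the job is handed in when it is done.

Besides the shell and the picture viewer there is one more tool, called after "Emit:" by a JSON object that holds its "name" and its "arguments", one argument or row to a line. servo_tool: Moves the arm, as the interface text tells. Its arguments: {"type":"object","properties":{"plan":{"type":"array"},"newtons":{"type":"number"}},"required":["plan"]}

```bash
mkdir -p pics; ls
cat > h.py <<'E'
import numpy as np, cv2
from cell import env
from scipy.spatial.transform import Rotation as R
def ray(cal,px):
    K=np.array([[cal['fx'],0,cal['cx']],[0,cal['fy'],cal['cy']],[0,0,1]],float)
    u=cv2.undistortPoints(np.array([[px]],float),K,np.array([cal['k1'],0,0,0,0.]))[0,0]
    Rm=cv2.Rodrigues(np.array(cal['rvec'],float))[0]; t=np.array(cal['tvec'],float)
    return -Rm.T@t, Rm.T@np.array([u[0],u[1],1.])
def at(cal,px,z):
    c,d=ray(cal,px); return c+d*(z-c[2])/d[2]
def proj(cal,P):
    K=np.array([[cal['fx'],0,cal['cx']],[0,cal['fy'],cal['cy']],[0,0,1]],float)
    return cv2.projectPoints(np.array(P,float).reshape(-1,3),np.array(cal['rvec'],float),np.array(cal['tvec'],float),K,np.array([cal['k1'],0,0,0,0.]))[0][:,0]
def tri(rays):
    A=np.zeros((3,3));b=np.zeros(3)
    for c,d in rays:
        d=d/np.linalg.norm(d);M=np.eye(3)-np.outer(d,d);A+=M;b+=M@c
    return np.linalg.solve(A,b)
def save(n,im): cv2.imwrite('pics/'+n,im[:,:,::-1])
E
python3 - <<'E'
from h import *
np.set_printoptions(precision=3,suppress=True)
s=env.get_state();print(s['clock'],s['position'],s['tool_rot'],s['grip_width'])
ims=[]
for c in ['scene','top']:
    im=env.camera(c);save(c+'0.png',im)
    cal=env.get_calibration(c)
    print(c,ray(cal,(280,210)))
    for t in ['cell','handle_grip','lid','knob_grip','stand','mat','meter','collar','driver']:
        for r in env.boxes_of(t,c)[:4]: print(c,t,round(r['score'],2),np.round(r['pixel']),[np.round(at(cal,r['pixel'],z)[:2],3) for z in (0,.08,.19)])
E
```

```text
pics
0.0 [0.168 0.601 0.249] [ 0.136  0.991 -0.001 -0.   ] 0.08513082892213897
scene (array([ 1.249, -0.354,  0.796]), array([-0.714,  0.264, -0.649]))
scene cell 0.8 [232. 245.] [array([ 0.449, -0.173]), array([ 0.53 , -0.191]), array([ 0.64 , -0.216])]
scene lid 0.95 [136. 277.] [array([ 0.472, -0.394]), array([ 0.551, -0.39 ]), array([ 0.658, -0.384])]
scene lid 0.61 [237. 217.] [array([ 0.362, -0.135]), array([ 0.452, -0.157]), array([ 0.574, -0.187])]
scene lid 0.2 [231. 241.] [array([ 0.435, -0.172]), array([ 0.517, -0.191]), array([ 0.629, -0.216])]
scene knob_grip 0.78 [238. 216.] [array([ 0.36 , -0.134]), array([ 0.45 , -0.156]), array([ 0.572, -0.186])]
scene knob_grip 0.59 [137. 279.] [array([ 0.479, -0.393]), array([ 0.557, -0.389]), array([ 0.663, -0.384])]
scene stand 0.79 [234. 269.] [array([ 0.522, -0.19 ]), array([ 0.595, -0.206]), array([ 0.695, -0.229])]
scene stand 0.65 [169. 186.] [array([ 0.185, -0.267]), array([ 0.292, -0.276]), array([ 0.439, -0.288])]
scene mat 0.98 [389. 225.] [array([0.514, 0.193]), array([0.588, 0.138]), array([0.689, 0.062])]
scene meter 
[... 1303 characters left out ...]
4])]
top stand 0.63 [304. 214.] [array([ 0.533, -0.139]), array([ 0.522, -0.134]), array([ 0.507, -0.127])]
top mat 0.82 [181. 223.] [array([0.508, 0.205]), array([0.499, 0.188]), array([0.486, 0.165])]
top mat 0.47 [204. 138.] [array([0.751, 0.144]), array([0.726, 0.131]), array([0.692, 0.113])]
top meter 0.79 [264. 138.] [array([ 0.752, -0.028]), array([ 0.727, -0.03 ]), array([ 0.693, -0.032])]
top collar 0.68 [203. 134.] [array([0.765, 0.148]), array([0.739, 0.134]), array([0.704, 0.116])]
top collar 0.63 [180. 223.] [array([0.506, 0.207]), array([0.497, 0.189]), array([0.485, 0.166])]
top driver 0.52 [348. 123.] [array([ 0.797, -0.27 ]), array([ 0.769, -0.257]), array([ 0.731, -0.238])]
```

Run:
```python
import cv2
a=cv2.imread('pics/scene0.png');b=cv2.imread('pics/top0.png')
cv2.imwrite('pics/b2.png',cv2.resize(b[100:360,120:460],None,fx=2.3,fy=2.3))
```

```text
(no output)
```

View pics/scene0.png

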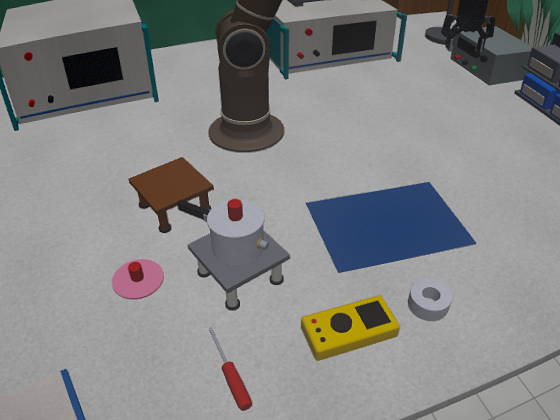

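View pics/b2.png

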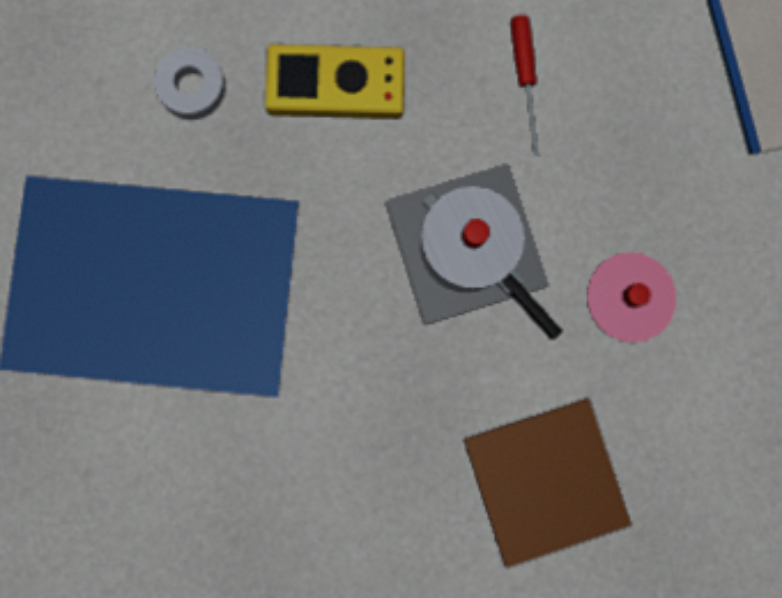

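Run:
```python
from h import *
np.set_printoptions(precision=4,suppress=True)
b=cv2.imread('pics/top0.png');a=cv2.imread('pics/scene0.png')
ct,cs=env.get_calibration('top'),env.get_calibration('scene')
def cen(im,cond,x0,x1,y0,y1):
    m=np.zeros(im.shape[:2],bool);m[y0:y1,x0:x1]=cond(im.astype(int))[y0:y1,x0:x1]
    m=m.astype(np.uint8);n,l,st,c=cv2.connectedComponentsWithStats(m);k=1+np.argmax(st[1:,4]);return l==k,c[k],st[k]
red=lambda i:(i[...,2]>100)&(i[...,1]<60)
blk=lambda i:i.max(2)<60
m,c,st=cen(b,red,310,345,185,220);print('top knob',c,st)
m2,c2,st2=cen(a,red,220,250,190,225);print('scene knob',c2,st2)
print('tri knob (rough mid)',tri([ray(ct,c),ray(cs,c2)]), at(ct,c,.08+.067+.049))
m,c,st=cen(b,blk,330,375,215,255);r=cv2.minAreaRect(np.argwhere(m)[:,::-1].astype(np.float32));bp=cv2.boxPoints(r);print('handle',c,st,r)
for p in bp: print(at(ct,p,.147))
m,c3,st=cen(a,blk,170,215,195,225);print('scene h',c3,st);print('tri handle',tri([ray(ct,c),ray(cs,c3)]),at(ct,c,.147),at(cs,c3,.14))
for p in [(325.7,203.)]: print('disc',at(ct,p,.16))
blue=lambda i:(i[...,0]>i[...,2]+30)
m,c,st=cen(b,blue,100,260,150,290);r=cv2.minAreaRect(np.argwhere(m)[:,::-1].astype(np.float32))
print('mat',[at(ct,p,.003)[:2] for p in cv2.boxPoints(r)],at(ct,c,.003))
s=env.get_state();print(R.from_quat(s['tool_rot']).as_matrix())
print('stand',[at(ct,(120+x/2.3,100+y/2.3),.08)[:2] for x,y in [(386,202),(508,164),(548,287),(427,324)]])
```

```text
top knob [326.9783 200.0543] [322 195  11  11  92]
scene knob [234.2083 203.375 ] [228 199  14   9  96]
tri knob (rough mid) [ 0.5386 -0.1823  0.1934] [ 0.5383 -0.1818  0.196 ]
handle [350.5729 233.0452] [339 219  25  28 199] ((350.7500305175781, 232.7500457763672), (33.23401641845703, 7.071067810058594), 45.0)
[ 0.4876 -0.2101  0.147 ]
[ 0.5    -0.2228  0.147 ]
[ 0.4414 -0.2796  0.147 ]
[ 0.4292 -0.2669  0.147 ]
scene h [192.6625 206.871 ] [170 195  41  24 403]
tri handle [ 0.4633 -0.2476  0.1444] [ 0.4637 -0.2444  0.147 ] [ 0.4568 -0.2495  0.14  ]
disc [ 0.5369 -0.1828  0.16  ]
mat [array([0.4039, 0.3731]), array([0.6454, 0.3587]), array([0.6079, 0.014 ]), array([0.3696, 0.037 ])] [0.504  0.1925 0.003 ]
[[-0.963   0.2694 -0.    ]
 [ 0.2694  0.963   0.    ]
 [ 0.      0.     -1.    ]]
stand [array([ 0.5904, -0.0925]), array([ 0.635 , -0.2345]), array([ 0.4913, -0.2768]), array([ 0.45  , -0.1378])]
```

```bash
cat >> h.py <<'E'
def go(p,yaw):
    """shift (mm) and az (deg) from the present pose to TCP p, tool down, tool y at world yaw (deg)"""
    s=env.get_state();R0=R.from_quat(s['tool_rot'])
    y=np.radians(yaw);Y=np.array([np.cos(y),np.sin(y),0]);Z=np.array([0,0,-1.]);X=np.cross(Y,Z)
    R1=R.from_matrix(np.c_[X,Y,Z])
    print('t',round(s['clock'],2),'pos',np.round(s['position'],4),'w',round(s['grip_width'],4),'F',np.round(s['ft_force'],1),
     'shift',np.round(R0.inv().apply(np.array(p)-s['position'])*1000,1),'rot',np.round(np.degrees((R0.inv()*R1).as_rotvec()),1),'q1',np.round(s['joints'],2))
E
echo
```

Emit:
{"name": "servo_tool", "arguments": {
  "plan": [
    {"dx": -33,"dy": -18,"dz": -4,"az": 6},
    {"dx": -66,"dy": -37,"dz": -8,"az": 13},
    {"dx": -98,"dy": -55,"dz": -12,"az": 20},
    {"dx": -131,"dy": -73,"dz": -16,"az": 26},
    {"dx": -163,"dy": -91,"dz": -20,"az": 33},
    {"dx": -196,"dy": -110,"dz": -23,"az": 39},
    {"dx": -228,"dy": -128,"dz": -27,"az": 46},
    {"dx": -261,"dy": -146,"dz": -31,"az": 52}
  ]
}}

```text
$.plan[0]: bad value
```

```bash
python3 -c "
from h import *
go((.48,.08,.27),-20)"
```

```text
t 1.0 pos [0.1684 0.6019 0.25  ] w 0.0854 F [-0.5 -0.4 -0.3] shift [-440.7 -418.6  -20. ] rot [-0.  -0.  94.4] q1 [-1.37  0.41 -0.01  1.6   0.01  1.13 -0.08]
```

Emit:
{"name": "servo_tool", "arguments": {
  "plan": [
    {"dx": -33,"dy": -18,"dz": -4,"ax": 0,"ay": 0,"az": 6,"grip": 0},
    {"dx": -66,"dy": -37,"dz": -8,"ax": 0,"ay": 0,"az": 13,"grip": 0},
    {"dx": -98,"dy": -55,"dz": -12,"ax": 0,"ay": 0,"az": 20,"grip": 0},
    {"dx": -131,"dy": -73,"dz": -16,"ax": 0,"ay": 0,"az": 26,"grip": 0},
    {"dx": -163,"dy": -91,"dz": -20,"ax": 0,"ay": 0,"az": 33,"grip": 0},
    {"dx": -196,"dy": -110,"dz": -23,"ax": 0,"ay": 0,"az": 39,"grip": 0},
    {"dx": -228,"dy": -128,"dz": -27,"ax": 0,"ay": 0,"az": 46,"grip": 0},
    {"dx": -261,"dy": -146,"dz": -31,"ax": 0,"ay": 0,"az": 52,"grip": 0}
  ],
  "newtons": 100
}}

```text
clock: 1.67
position: [0.3813, 0.3896, 0.2814]
tool_rot: [0.559, 0.829, 0.0, -0.0]
ft_force: [1.0, 0.8, 0.2]
grip_width: 0.0854
grip_force: 0.0
```

```bash
python3 -c "
from h import *
go((.48,.08,.27),-20)"
```

```text
t 1.67 pos [0.3813 0.3896 0.2814] w 0.0854 F [1.  0.8 0.2] shift [-324.   -24.7   11.3] rot [ 0. -0. 42.] q1 [-1.1   0.25  0.27  1.77 -0.07  1.14 -0.43]
```

Emit:
{"name": "servo_tool", "arguments": {
  "plan": [
    {"dx": -40,"dy": -3,"dz": 1,"ax": 0,"ay": 0,"az": 5,"grip": 0},
    {"dx": -81,"dy": -6,"dz": 3,"ax": 0,"ay": 0,"az": 10,"grip": 0},
    {"dx": -122,"dy": -9,"dz": 4,"ax": 0,"ay": 0,"az": 16,"grip": 0},
    {"dx": -162,"dy": -12,"dz": 6,"ax": 0,"ay": 0,"az": 21,"grip": 0},
    {"dx": -203,"dy": -15,"dz": 7,"ax": 0,"ay": 0,"az": 26,"grip": 0},
    {"dx": -243,"dy": -18,"dz": 8,"ax": 0,"ay": 0,"az": 31,"grip": 0},
    {"dx": -284,"dy": -22,"dz": 10,"ax": 0,"ay": 0,"az": 37,"grip": 0},
    {"dx": -324,"dy": -25,"dz": 11,"ax": 0,"ay": 0,"az": 42,"grip": 0}
  ]
}}

```text
clock: 2.33
position: [0.4807, 0.0798, 0.2703]
tool_rot: [0.819, 0.574, 0.0, -0.0]
ft_force: [1.0, 0.1, -0.2]
grip_width: 0.0848
grip_force: 0.0
```

```bash
python3 -c "
from h import *
go((.45,-.23,.27),-49)"
```

```text
t 2.33 pos [0.4807 0.0798 0.2703] w 0.0848 F [ 1.   0.1 -0.2] shift [-301.7   76.7    0. ] rot [ 0.  -0.1 29.1] q1 [-0.76  0.16  0.57  1.92 -0.1   1.09 -0.5 ]
```

Emit:
{"name": "servo_tool", "arguments": {
  "plan": [
    {"dx": -38,"dy": 10,"dz": 0,"ax": 0,"ay": 0,"az": 4,"grip": 0},
    {"dx": -76,"dy": 19,"dz": 0,"ax": 0,"ay": 0,"az": 7,"grip": 0},
    {"dx": -113,"dy": 29,"dz": 0,"ax": 0,"ay": 0,"az": 11,"grip": 0},
    {"dx": -151,"dy": 38,"dz": 0,"ax": 0,"ay": 0,"az": 15,"grip": 0},
    {"dx": -189,"dy": 48,"dz": 0,"ax": 0,"ay": 0,"az": 18,"grip": 0},
    {"dx": -226,"dy": 58,"dz": 0,"ax": 0,"ay": 0,"az": 22,"grip": 0},
    {"dx": -264,"dy": 67,"dz": 0,"ax": 0,"ay": 0,"az": 26,"grip": 0},
    {"dx": -302,"dy": 77,"dz": 0,"ax": 0,"ay": 0,"az": 29,"grip": 0}
  ]
}}

```text
clock: 3.0
position: [0.4512, -0.2301, 0.2704]
tool_rot: [0.936, 0.352, 0.001, 0.0]
ft_force: [0.7, 0.0, -0.0]
grip_width: 0.0856
grip_force: 0.0
```

```bash
python3 -c "
from h import *
np.set_printoptions(precision=4,suppress=True)
go((.466,-.244,.136),-49)
cal=env.get_calibration('wrist');im=env.camera('wrist');save('w1.png',im)
print(ray(cal,(280,210)), proj(cal,[(.538,-.182,.196),(.466,-.244,.147),(.432,-.274,.147)]))
"
```

```text
t 3.0 pos [ 0.4512 -0.2301  0.2704] w 0.0856 F [ 0.7  0.  -0. ] shift [  1.8  20.1 134.4] rot [ 0.  -0.1  0.2] q1 [-0.33  0.23  0.84  1.89 -0.19  1.1  -0.26]
(array([ 0.5032, -0.184 ,  0.3939]), array([-0.2021, -0.1842, -0.9619])) [[318.841   55.5147]
 [306.7765 206.3862]
 [305.6904 264.419 ]]
```

View pics/w1.png

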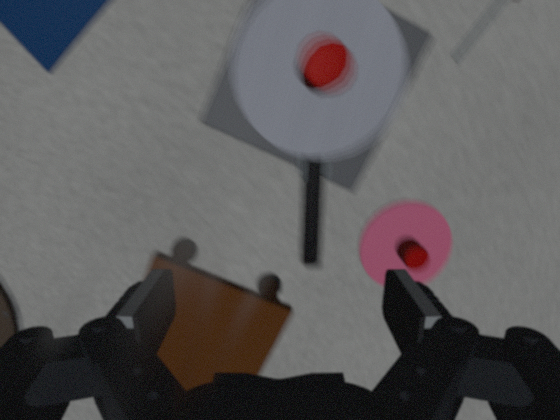

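```bash
python3 -c "
from h import *
np.set_printoptions(precision=4,suppress=True)
cal=env.get_calibration('wrist');im=env.camera('wrist').astype(int);save('w2.png',im)
m=np.zeros(im.shape[:2],np.uint8);m[172:258,290:335]=(im.max(2)<60)[172:258,290:335]
pts=np.argwhere(m)[:,::-1].astype(np.float32);vx,vy,x,y=cv2.fitLine(pts,cv2.DIST_L2,0,.01,.01).ravel()
l=lambda v:(x+vx/vy*(v-y),v)
a,b=at(cal,l(170),.147),at(cal,l(262),.147);d=a-b
print(l(170),l(262),a,b,np.degrees(np.arctan2(d[1],d[0])),np.linalg.norm(d))
r=np.zeros_like(m);q=(im[...,0]>110)&(im[...,1]<60);r[20:110,280:370]=q[20:110,280:370];c=np.argwhere(r).mean(0)[::-1];print(c,at(cal,c,.19))
# handle width rows
for v in (180,210,240): xs=np.where(m[v])[0];print(v,at(cal,(xs[0]-.5,v),.147),at(cal,(xs[-1]+.5,v),.147))
"
```

```text
(np.float32(300.7512), 170) (np.float32(299.6758), 262) [ 0.481  -0.2323  0.147 ] [ 0.4281 -0.2781  0.147 ] 40.885409148579036 0.06995293159441883
[308.0888  42.4721] [ 0.5391 -0.1826  0.19  ]
180 [ 0.471  -0.2316  0.147 ] [ 0.4797 -0.2418  0.147 ]
210 [ 0.4548 -0.2466  0.147 ] [ 0.4633 -0.2565  0.147 ]
240 [ 0.437  -0.2612  0.147 ] [ 0.4456 -0.2714  0.147 ][ WARN:0@0.827] global loadsave.cpp:1063 imwrite_ Unsupported depth image for selected encoder is fallbacked to CV_8U.
```

```bash
python3 -c "
from h import *
go((.4667,-.2445,.136),-49.1)"
```

```text
t 3.1 pos [ 0.4498 -0.2352  0.2708] w 0.0855 F [1.2 0.1 0.6] shift [  6.9  17.6 134.8] rot [ 0.2  0.1 -0.2] q1 [-0.32  0.23  0.85  1.89 -0.19  1.1  -0.26]
```

Emit:
{"name": "servo_tool", "arguments": {
  "plan": [
    {"dx": 2,"dy": 10,"dz": 20,"ax": 0,"ay": 0,"az": 0,"grip": 0},
    {"dx": 4,"dy": 19,"dz": 40,"ax": 0,"ay": 0,"az": 0,"grip": 0},
    {"dx": 4,"dy": 19,"dz": 60,"ax": 0,"ay": 0,"az": 0,"grip": 0},
    {"dx": 4,"dy": 19,"dz": 80,"ax": 0,"ay": 0,"az": 0,"grip": 0},
    {"dx": 4,"dy": 19,"dz": 90,"ax": 0,"ay": 0,"az": 0,"grip": 0},
    {"dx": 4,"dy": 19,"dz": 95,"ax": 0,"ay": 0,"az": 0,"grip": 0},
    {"dx": 4,"dy": 19,"dz": 95,"ax": 0,"ay": 0,"az": 0,"grip": 0},
    {"dx": 4,"dy": 19,"dz": 95,"ax": 0,"ay": 0,"az": 0,"grip": 0}
  ]
}}

```text
clock: 3.77
position: [0.4676, -0.2403, 0.1757]
tool_rot: [0.936, 0.353, 0.0, 0.0]
ft_force: [-0.6, -0.1, 0.2]
grip_width: 0.0856
grip_force: 0.0
```

```bash
python3 -c "
from h import *
go((.4667,-.2445,.136),-49.1)"
```

```text
t 3.77 pos [ 0.4676 -0.2403  0.1757] w 0.0856 F [-0.6 -0.1  0.2] shift [-3.5  2.6 39.7] rot [ 0.  -0.   0.5] q1 [-0.22  0.4   0.77  1.96 -0.35  0.92 -0.12]
```

Emit:
{"name": "servo_tool", "arguments": {
  "plan": [
    {"dx": -2,"dy": 2,"dz": 10,"ax": 0,"ay": 0,"az": 0.5,"grip": 0},
    {"dx": -3.5,"dy": 2.6,"dz": 22,"ax": 0,"ay": 0,"az": 0.5,"grip": 0},
    {"dx": -3.5,"dy": 2.6,"dz": 33,"ax": 0,"ay": 0,"az": 0.5,"grip": 0},
    {"dx": -3.5,"dy": 2.6,"dz": 40,"ax": 0,"ay": 0,"az": 0.5,"grip": 0.2},
    {"dx": -3.5,"dy": 2.6,"dz": 40,"ax": 0,"ay": 0,"az": 0.5,"grip": 0.5},
    {"dx": -3.5,"dy": 2.6,"dz": 40,"ax": 0,"ay": 0,"az": 0.5,"grip": 0.7},
    {"dx": -3.5,"dy": 2.6,"dz": 40,"ax": 0,"ay": 0,"az": 0.5,"grip": 1},
    {"dx": -3.5,"dy": 2.6,"dz": 40,"ax": 0,"ay": 0,"az": 0.5,"grip": 1}
  ],
  "newtons": 110
}}

```text
clock: 4.43
position: [0.4666, -0.2445, 0.1353]
tool_rot: [0.937, 0.349, 0.0, 0.0]
ft_force: [0.2, 0.5, 0.5]
grip_width: 0.0254
grip_force: 0.0
```

Emit:
{"name": "servo_tool", "arguments": {
  "plan": [
    {"dx": 0,"dy": 0,"dz": 0,"ax": 0,"ay": 0,"az": 0,"grip": 1},
    {"dx": 0,"dy": 0,"dz": 0,"ax": 0,"ay": 0,"az": 0,"grip": 1},
    {"dx": 0,"dy": 0,"dz": 0,"ax": 0,"ay": 0,"az": 0,"grip": 1},
    {"dx": 0,"dy": 0,"dz": 0,"ax": 0,"ay": 0,"az": 0,"grip": 1},
    {"dx": 0,"dy": 0,"dz": 0,"ax": 0,"ay": 0,"az": 0,"grip": 1},
    {"dx": 0,"dy": 0,"dz": 0,"ax": 0,"ay": 0,"az": 0,"grip": 1},
    {"dx": 0,"dy": 0,"dz": 0,"ax": 0,"ay": 0,"az": 0,"grip": 1},
    {"dx": 0,"dy": 0,"dz": 0,"ax": 0,"ay": 0,"az": 0,"grip": 1}
  ]
}}

```text
clock: 5.1
position: [0.4668, -0.2446, 0.1355]
tool_rot: [0.937, 0.349, 0.001, 0.0]
ft_force: [-0.7, 0.4, 5.7]
grip_width: 0.0124
grip_force: 107.3
```

Emit:
{"name": "servo_tool", "arguments": {
  "plan": [
    {"dx": 0,"dy": 0,"dz": -3,"ax": 0,"ay": 0,"az": 0,"grip": 1},
    {"dx": 0,"dy": 0,"dz": -7,"ax": 0,"ay": 0,"az": 0,"grip": 1},
    {"dx": 0,"dy": 0,"dz": -12,"ax": 0,"ay": 0,"az": 0,"grip": 1},
    {"dx": 0,"dy": 0,"dz": -18,"ax": 0,"ay": 0,"az": 0,"grip": 1},
    {"dx": 0,"dy": 0,"dz": -24,"ax": 0,"ay": 0,"az": 0,"grip": 1},
    {"dx": 0,"dy": 0,"dz": -30,"ax": 0,"ay": 0,"az": 0,"grip": 1},
    {"dx": 0,"dy": 0,"dz": -35,"ax": 0,"ay": 0,"az": 0,"grip": 1},
    {"dx": 0,"dy": 0,"dz": -38,"ax": 0,"ay": 0,"az": 0,"grip": 1}
  ]
}}

```text
clock: 5.77
position: [0.4666, -0.2445, 0.1739]
tool_rot: [0.937, 0.349, 0.0, 0.0]
ft_force: [-0.4, 0.3, -3.2]
grip_width: 0.0125
grip_force: 107.2
```

```bash
python3 -c "
from h import *
go((.428,.047,.18),-49.1)
im=env.camera('scene');save('s2.png',im);cv2.imwrite('pics/s2c.png',cv2.resize(im[130:330,150:350,::-1],None,fx=3,fy=3))
"
```

```text
t 5.77 pos [ 0.4666 -0.2445  0.1739] w 0.0125 F [-0.4  0.3 -3.2] shift [ 161.6 -245.6   -6.2] rot [ 0. -0. -0.] q1 [-0.21  0.4   0.77  1.96 -0.35  0.92 -0.11]
```

View pics/s2c.png

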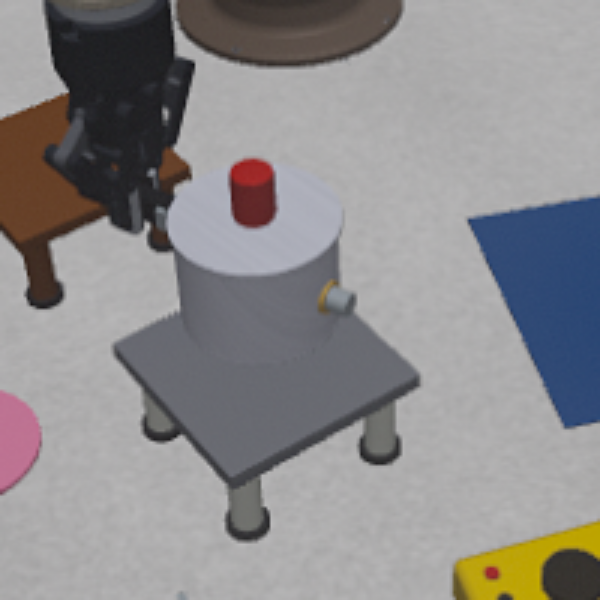

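Emit:
{"name": "servo_tool", "arguments": {
  "plan": [
    {"dx": 1.5,"dy": -2.4,"dz": -1,"ax": 0,"ay": 0,"az": 0,"grip": 1},
    {"dx": 6,"dy": -9.4,"dz": -2,"ax": 0,"ay": 0,"az": 0,"grip": 1},
    {"dx": 13.6,"dy": -20.6,"dz": -3,"ax": 0,"ay": 0,"az": 0,"grip": 1},
    {"dx": 23.6,"dy": -36,"dz": -4,"ax": 0,"ay": 0,"az": 0,"grip": 1},
    {"dx": 36,"dy": -54.5,"dz": -5,"ax": 0,"ay": 0,"az": 0,"grip": 1},
    {"dx": 50,"dy": -76,"dz": -6,"ax": 0,"ay": 0,"az": 0,"grip": 1},
    {"dx": 65,"dy": -99,"dz": -6,"ax": 0,"ay": 0,"az": 0,"grip": 1},
    {"dx": 81,"dy": -123,"dz": -6,"ax": 0,"ay": 0,"az": 0,"grip": 1}
  ]
}}

```text
clock: 6.48
position: [0.4462, -0.0968, 0.1788]
tool_rot: [0.937, 0.349, -0.0, -0.0]
ft_force: [1.3, 0.8, -2.8]
grip_width: 0.0123
grip_force: 107.4
```

Emit:
{"name": "servo_tool", "arguments": {
  "plan": [
    {"dx": 16,"dy": -24,"dz": 0,"ax": 0,"ay": 0,"az": 0,"grip": 1},
    {"dx": 31,"dy": -47,"dz": 0,"ax": 0,"ay": 0,"az": 0,"grip": 1},
    {"dx": 45,"dy": -68.5,"dz": 0,"ax": 0,"ay": 0,"az": 0,"grip": 1},
    {"dx": 57.4,"dy": -87,"dz": 0,"ax": 0,"ay": 0,"az": 0,"grip": 1},
    {"dx": 67.4,"dy": -102.4,"dz": 0,"ax": 0,"ay": 0,"az": 0,"grip": 1},
    {"dx": 75,"dy": -113.6,"dz": 0,"ax": 0,"ay": 0,"az": 0,"grip": 1},
    {"dx": 79.5,"dy": -120.6,"dz": 0,"ax": 0,"ay": 0,"az": 0,"grip": 1},
    {"dx": 81,"dy": -123,"dz": 0,"ax": 0,"ay": 0,"az": 0,"grip": 1}
  ]
}}

```text
clock: 7.15
position: [0.4272, 0.0493, 0.1788]
tool_rot: [0.937, 0.35, -0.0, -0.0]
ft_force: [0.5, -0.2, -3.0]
grip_width: 0.0126
grip_force: 107.4
```

```bash
cat >> h.py <<'E'
def knob(cams=('top','scene'),roi=None):
    rs=[]
    for n in cams:
        im=env.camera(n).astype(int);cal=env.get_calibration(n)
        m=((im[...,0]>110)&(im[...,1]<60)&(im[...,2]<70)).astype(np.uint8)
        k=max((r for r in env.masks_of('knob_grip',n)),key=lambda r:r['pixel'][0]*(1 if n=='scene' else -1))  # real lid lies left of the pink one for the robot
        l,r_=k['pixel'];x,y=int(l),int(r_);w=np.zeros_like(m);w[y-25:y+25,x-18:x+18]=m[y-25:y+25,x-18:x+18]
        c=np.argwhere(w).mean(0)[::-1];print(n,'knob',np.round(c,1),int(w.sum()),round(k['score'],2));rs.append((n,cal,c,im))
    return rs
E
python3 -c "
from h import *
np.set_printoptions(precision=4,suppress=True)
go((.428,.047,.0585),-49.1)
rs=knob()
for n,cal,c,im in rs: save('c_'+n+'.png',im.astype(np.uint8))
print(at(rs[0][1],rs[0][2],.236), proj(rs[1][1],[(.5,.109,.236)]),tri([ray(r[1],r[2]) for r in rs]))
"
```

```text
t 7.15 pos [0.4272 0.0493 0.1788] w 0.0126 F [ 0.5 -0.2 -3. ] shift [ -0.8   2.4 120.3] rot [-0.   0.   0.1] q1 [-0.88  0.19  0.75  2.16 -0.17  0.85 -0.88]
top knob [198.5 210. ] 2 0.82
scene knob [366.6 143.2] 69 0.84
[0.5098 0.1153 0.236 ] [[366.0217 143.9041]] [0.5071 0.1104 0.2425]
```

Emit:
{"name": "servo_tool", "arguments": {
  "plan": [
    {"dx": -1,"dy": 1,"dz": 5,"ax": 0,"ay": 0,"az": 0,"grip": 1},
    {"dx": -1,"dy": 2,"dz": 18,"ax": 0,"ay": 0,"az": 0,"grip": 1},
    {"dx": -1,"dy": 2,"dz": 36,"ax": 0,"ay": 0,"az": 0,"grip": 1},
    {"dx": -1,"dy": 2,"dz": 56,"ax": 0,"ay": 0,"az": 0,"grip": 1},
    {"dx": -1,"dy": 2,"dz": 76,"ax": 0,"ay": 0,"az": 0,"grip": 1},
    {"dx": -1,"dy": 2,"dz": 93,"ax": 0,"ay": 0,"az": 0,"grip": 1},
    {"dx": -1,"dy": 2,"dz": 106,"ax": 0,"ay": 0,"az": 0,"grip": 1},
    {"dx": -1,"dy": 2,"dz": 112,"ax": 0,"ay": 0,"az": 0,"grip": 1}
  ]
}}

```text
clock: 8.02
position: [0.4276, 0.0443, 0.0652]
tool_rot: [0.937, 0.348, -0.001, 0.0]
ft_force: [-1.0, 0.3, -3.2]
grip_width: 0.0125
grip_force: 107.4
```

Emit:
{"name": "servo_tool", "arguments": {
  "plan": [
    {"dx": 0,"dy": 0,"dz": 1,"ax": 0,"ay": 0,"az": 0,"grip": 1},
    {"dx": 0,"dy": 0,"dz": 2,"ax": 0,"ay": 0,"az": 0,"grip": 1},
    {"dx": 0,"dy": 0,"dz": 3,"ax": 0,"ay": 0,"az": 0,"grip": 1},
    {"dx": 0,"dy": 0,"dz": 4,"ax": 0,"ay": 0,"az": 0,"grip": 1},
    {"dx": 0,"dy": 0,"dz": 5,"ax": 0,"ay": 0,"az": 0,"grip": 1},
    {"dx": 0,"dy": 0,"dz": 6,"ax": 0,"ay": 0,"az": 0,"grip": 1},
    {"dx": 0,"dy": 0,"dz": 6.5,"ax": 0,"ay": 0,"az": 0,"grip": 1},
    {"dx": 0,"dy": 0,"dz": 6.5,"ax": 0,"ay": 0,"az": 0,"grip": 1}
  ]
}}

```text
clock: 8.68
position: [0.4285, 0.0456, 0.0606]
tool_rot: [0.937, 0.349, 0.0, -0.0]
ft_force: [-0.1, -0.3, -2.9]
grip_width: 0.0123
grip_force: 107.5
```

Emit:
{"name": "servo_tool", "arguments": {
  "plan": [
    {"dx": 0,"dy": 0,"dz": 0.5,"ax": 0,"ay": 0,"az": 0,"grip": 1},
    {"dx": 0,"dy": 0,"dz": 1,"ax": 0,"ay": 0,"az": 0,"grip": 1},
    {"dx": 0,"dy": 0,"dz": 1.3,"ax": 0,"ay": 0,"az": 0,"grip": 1},
    {"dx": 0,"dy": 0,"dz": 1.6,"ax": 0,"ay": 0,"az": 0,"grip": 1},
    {"dx": 0,"dy": 0,"dz": 1.9,"ax": 0,"ay": 0,"az": 0,"grip": 1},
    {"dx": 0,"dy": 0,"dz": 2,"ax": 0,"ay": 0,"az": 0,"grip": 1},
    {"dx": 0,"dy": 0,"dz": 2,"ax": 0,"ay": 0,"az": 0,"grip": 1},
    {"dx": 0,"dy": 0,"dz": 2,"ax": 0,"ay": 0,"az": 0,"grip": 1}
  ]
}}

```text
clock: 9.35
position: [0.4284, 0.0454, 0.0586]
tool_rot: [0.937, 0.349, 0.0, -0.0]
ft_force: [-2.9, -0.3, 3.2]
grip_width: 0.0124
grip_force: 108.4
```

Emit:
{"name": "servo_tool", "arguments": {
  "plan": [
    {"dx": 0,"dy": 0,"dz": 0,"ax": 0,"ay": 0,"az": 0,"grip": 0.8},
    {"dx": 0,"dy": 0,"dz": 0,"ax": 0,"ay": 0,"az": 0,"grip": 0.75},
    {"dx": 0,"dy": 0,"dz": 0,"ax": 0,"ay": 0,"az": 0,"grip": 0.7},
    {"dx": 0,"dy": 0,"dz": 0,"ax": 0,"ay": 0,"az": 0,"grip": 0.6},
    {"dx": 0,"dy": 0,"dz": 0,"ax": 0,"ay": 0,"az": 0,"grip": 0.5},
    {"dx": 0,"dy": 0,"dz": 0,"ax": 0,"ay": 0,"az": 0,"grip": 0.4},
    {"dx": 0,"dy": 0,"dz": 0,"ax": 0,"ay": 0,"az": 0,"grip": 0.4},
    {"dx": 0,"dy": 0,"dz": 0,"ax": 0,"ay": 0,"az": 0,"grip": 0.4}
  ]
}}

```text
clock: 10.02
position: [0.4284, 0.0455, 0.0585]
tool_rot: [0.937, 0.349, 0.0, 0.0]
ft_force: [0.2, -0.4, 0.1]
grip_width: 0.0513
grip_force: 0.0
```

Emit:
{"name": "servo_tool", "arguments": {
  "plan": [
    {"dx": 0,"dy": 0,"dz": -10,"ax": 0,"ay": 0,"az": 0,"grip": 0.4},
    {"dx": 0,"dy": 0,"dz": -35,"ax": 0,"ay": 0,"az": 0,"grip": 0.4},
    {"dx": 0,"dy": 0,"dz": -70,"ax": 0,"ay": 0,"az": 0,"grip": 0.4},
    {"dx": 0,"dy": 0,"dz": -100,"ax": 0,"ay": 0,"az": 0,"grip": 0.4},
    {"dx": 0,"dy": 0,"dz": -130,"ax": 0,"ay": 0,"az": 0,"grip": 0.4},
    {"dx": 0,"dy": 0,"dz": -150,"ax": 0,"ay": 0,"az": 0,"grip": 0.2},
    {"dx": 0,"dy": 0,"dz": -160,"ax": 0,"ay": 0,"az": 0,"grip": 0},
    {"dx": 0,"dy": 0,"dz": -160,"ax": 0,"ay": 0,"az": 0,"grip": 0}
  ]
}}

```text
clock: 10.68
position: [0.4294, 0.0458, 0.2205]
tool_rot: [0.937, 0.349, 0.002, -0.001]
ft_force: [-0.2, 0.8, 0.3]
grip_width: 0.0844
grip_force: 0.0
```

```bash
python3 -c "
from h import *
np.set_printoptions(precision=4,suppress=True)
go((.5,.109,.106),-49.1)
rs=knob(('top','scene','wrist'))
for n,cal,c,im in rs:
    save('d_'+n+'.png',im.astype(np.uint8));print(at(cal,c,.119),at(cal,c,.1))
print(tri([ray(r[1],r[2]) for r in rs]),proj(rs[1][1],[(.5,.109,.119)]))
im=np.hstack([cv2.resize(rs[1][3][100:300,270:470].astype(np.uint8),None,fx=2,fy=2),cv2.resize(rs[2][3].astype(np.uint8),(400,400))]);save('d.png',im)
"
```

```text
t 10.68 pos [0.4294 0.0458 0.2205] w 0.0844 F [-0.2  0.8  0.3] shift [ 94.2  -1.6 114.9] rot [ 0.  -0.2 -0. ] q1 [-0.94  0.11  0.8   2.12 -0.1   0.95 -0.94]
top knob [nan nan] 0 0.42
scene knob [359.8 190.2] 67 0.85
wrist knob [279.7  64.2] 1363 0.91
[nan nan nan] [nan nan nan]
[0.5025 0.1064 0.119 ] [0.4816 0.1193 0.1   ]
[0.4998 0.107  0.119 ] [0.5014 0.1084 0.1   ]
[nan nan nan] [[360.3421 189.2693]]h.py:34: RuntimeWarning: Mean of empty slice.
  c=np.argwhere(w).mean(0)[::-1];print(n,'knob',np.round(c,1),int(w.sum()),round(k['score'],2));rs.append((n,cal,c,im))
  ret = um.true_divide(
```

View pics/d.png

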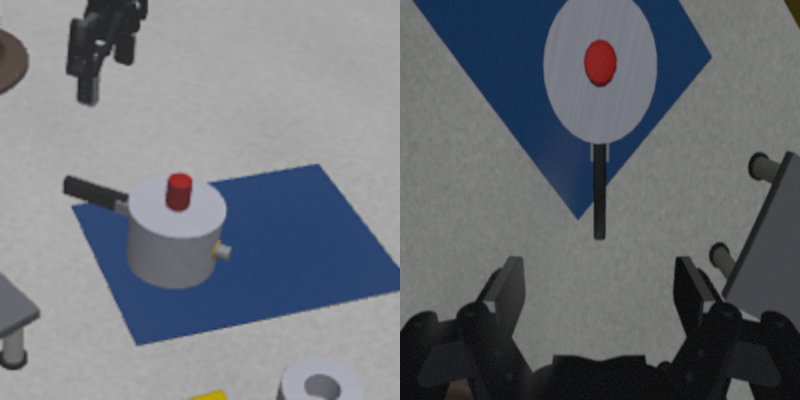

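Emit:
{"name": "servo_tool", "arguments": {
  "plan": [
    {"dx": 20,"dy": 0,"dz": 0,"ax": 0,"ay": 0,"az": 0,"grip": 0},
    {"dx": 50,"dy": 0,"dz": 0,"ax": 0,"ay": 0,"az": 0,"grip": 0},
    {"dx": 80,"dy": 0,"dz": 10,"ax": 0,"ay": 0,"az": 0,"grip": 0},
    {"dx": 92,"dy": 0,"dz": 30,"ax": 0,"ay": 0,"az": 0,"grip": 0},
    {"dx": 93,"dy": 0,"dz": 45,"ax": 0,"ay": 0,"az": 0,"grip": 0},
    {"dx": 93,"dy": 0,"dz": 60,"ax": 0,"ay": 0,"az": 0,"grip": 0},
    {"dx": 93,"dy": 0,"dz": 70,"ax": 0,"ay": 0,"az": 0,"grip": 0},
    {"dx": 93,"dy": 0,"dz": 70,"ax": 0,"ay": 0,"az": 0,"grip": 0}
  ],
  "newtons": 50
}}

```text
clock: 11.65
position: [0.4972, 0.1057, 0.1458]
tool_rot: [0.937, 0.349, -0.003, 0.0]
ft_force: [-0.8, -0.6, 0.2]
grip_width: 0.0853
grip_force: 0.0
```

```bash
python3 -c "
from h import *
np.set_printoptions(precision=4,suppress=True)
go((.5,.107,.108),-49.1)
rs=knob(('wrist',))
go((.5,.107,.108),-49.1)
print([at(r[1],r[2],.119) for r in rs])
"
```

```text
t 11.65 pos [0.4972 0.1057 0.1458] w 0.0853 F [-0.8 -0.6  0.2] shift [ 3.2  0.9 37.8] rot [-0.1  0.3 -0.1] q1 [-0.85  0.4   0.7   2.02 -0.34  0.84 -0.82]
wrist knob [279.9 240. ] 460 0.78
t 11.75 pos [0.4986 0.1058 0.1482] w 0.0856 F [ 0.4 -0.2  0.7] shift [ 1.9  0.1 40.2] rot [ 0.   0.1 -0.1] q1 [-0.85  0.4   0.7   2.02 -0.34  0.84 -0.82]
[array([0.5073, 0.1134, 0.119 ])]
```

Emit:
{"name": "servo_tool", "arguments": {
  "plan": [
    {"dx": 2,"dy": 0,"dz": 10,"ax": 0,"ay": 0,"az": 0,"grip": 0},
    {"dx": 2,"dy": 0,"dz": 22,"ax": 0,"ay": 0,"az": 0,"grip": 0},
    {"dx": 2,"dy": 0,"dz": 33,"ax": 0,"ay": 0,"az": 0,"grip": 0},
    {"dx": 2,"dy": 0,"dz": 39,"ax": 0,"ay": 0,"az": 0,"grip": 0.2},
    {"dx": 2,"dy": 0,"dz": 39,"ax": 0,"ay": 0,"az": 0,"grip": 0.5},
    {"dx": 2,"dy": 0,"dz": 39,"ax": 0,"ay": 0,"az": 0,"grip": 0.6},
    {"dx": 2,"dy": 0,"dz": 39,"ax": 0,"ay": 0,"az": 0,"grip": 1},
    {"dx": 2,"dy": 0,"dz": 39,"ax": 0,"ay": 0,"az": 0,"grip": 1}
  ],
  "newtons": 50
}}

```text
clock: 12.42
position: [0.5007, 0.1077, 0.11]
tool_rot: [0.937, 0.349, 0.0, -0.0]
ft_force: [-3.9, -1.2, 9.9]
grip_width: 0.0268
grip_force: 48.5
```

Emit:
{"name": "servo_tool", "arguments": {
  "plan": [
    {"dx": 0,"dy": 0,"dz": 0,"ax": 0,"ay": 0,"az": 0,"grip": 1},
    {"dx": 0,"dy": 0,"dz": 0,"ax": 0,"ay": 0,"az": 0,"grip": 1},
    {"dx": 0,"dy": 0,"dz": 0,"ax": 0,"ay": 0,"az": 0,"grip": 1},
    {"dx": 0,"dy": 0,"dz": 0,"ax": 0,"ay": 0,"az": 0,"grip": 1},
    {"dx": 0,"dy": 0,"dz": 0,"ax": 0,"ay": 0,"az": 0,"grip": 1},
    {"dx": 0,"dy": 0,"dz": 0,"ax": 0,"ay": 0,"az": 0,"grip": 1},
    {"dx": 0,"dy": 0,"dz": 0,"ax": 0,"ay": 0,"az": 0,"grip": 1},
    {"dx": 0,"dy": 0,"dz": 0,"ax": 0,"ay": 0,"az": 0,"grip": 1}
  ]
}}

```text
clock: 13.08
position: [0.5007, 0.1077, 0.11]
tool_rot: [0.937, 0.349, 0.001, -0.0]
ft_force: [-0.4, -1.0, 5.6]
grip_width: 0.0264
grip_force: 49.3
```

```bash
python3 -c "
from h import *
go((.5,.107,.108),-49.1)"
```

```text
t 13.08 pos [0.5007 0.1077 0.11  ] w 0.0264 F [-0.4 -1.   5.6] shift [-1.   0.1  2. ] rot [ 0.  -0.1 -0. ] q1 [-0.81  0.46  0.65  2.04 -0.4   0.77 -0.77]
```

Emit:
{"name": "servo_tool", "arguments": {
  "plan": [
    {"dx": 0,"dy": 0,"dz": -2,"ax": 0,"ay": 0,"az": 0,"grip": 1},
    {"dx": 0,"dy": 0,"dz": -5,"ax": 0,"ay": 0,"az": 0,"grip": 1},
    {"dx": 0,"dy": 0,"dz": -9,"ax": 0,"ay": 0,"az": 0,"grip": 1},
    {"dx": 0,"dy": 0,"dz": -14,"ax": 0,"ay": 0,"az": 0,"grip": 1},
    {"dx": 0,"dy": 0,"dz": -22,"ax": 0,"ay": 0,"az": 0,"grip": 1},
    {"dx": 0,"dy": 0,"dz": -34,"ax": 0,"ay": 0,"az": 0,"grip": 1},
    {"dx": 0,"dy": 0,"dz": -44,"ax": 0,"ay": 0,"az": 0,"grip": 1},
    {"dx": 0,"dy": 0,"dz": -50,"ax": 0,"ay": 0,"az": 0,"grip": 1}
  ]
}}

```text
clock: 13.75
position: [0.5009, 0.1077, 0.1614]
tool_rot: [0.937, 0.349, 0.001, -0.0]
ft_force: [0.9, 0.2, -0.5]
grip_width: 0.0265
grip_force: 49.2
```

```bash
python3 -c "
from h import *
go((.515,.28,.16),-49.1)
im=env.camera('scene');save('e.png',im[80:290,270:480])"
```

```text
t 13.75 pos [0.5009 0.1077 0.1614] w 0.0265 F [ 0.9  0.2 -0.5] shift [ 123.3 -121.1    1.6] rot [ 0.  -0.1 -0. ] q1 [-0.87  0.38  0.71  2.   -0.32  0.87 -0.84]
```

View pics/e.png

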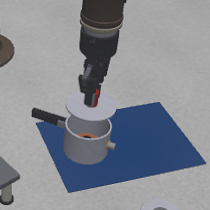

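Emit:
{"name": "servo_tool", "arguments": {
  "plan": [
    {"dx": 5,"dy": -5,"dz": 0,"ax": 0,"ay": 0,"az": 0,"grip": 1},
    {"dx": 18,"dy": -18,"dz": 0,"ax": 0,"ay": 0,"az": 0,"grip": 1},
    {"dx": 38,"dy": -37,"dz": 0,"ax": 0,"ay": 0,"az": 0,"grip": 1},
    {"dx": 62,"dy": -61,"dz": 0,"ax": 0,"ay": 0,"az": 0,"grip": 1},
    {"dx": 85,"dy": -84,"dz": 0,"ax": 0,"ay": 0,"az": 0,"grip": 1},
    {"dx": 105,"dy": -103,"dz": 0,"ax": 0,"ay": 0,"az": 0,"grip": 1},
    {"dx": 118,"dy": -116,"dz": 0,"ax": 0,"ay": 0,"az": 0,"grip": 1},
    {"dx": 123,"dy": -121,"dz": 0,"ax": 0,"ay": 0,"az": 0,"grip": 1}
  ]
}}

```text
clock: 14.47
position: [0.5132, 0.2835, 0.1587]
tool_rot: [0.936, 0.351, -0.0, -0.0]
ft_force: [0.4, 0.6, -0.8]
grip_width: 0.0263
grip_force: 49.2
```

```bash
python3 -c "
from h import *
go((.515,.28,.043),-49.1)"
```

```text
t 14.47 pos [0.5132 0.2835 0.1587] w 0.0263 F [ 0.4  0.6 -0.8] shift [ -0.9   3.8 115.7] rot [-0.   0.   0.2] q1 [-1.07  0.5   0.66  1.82 -0.37  0.94 -1.1 ]
```

Emit:
{"name": "servo_tool", "arguments": {
  "plan": [
    {"dx": 0,"dy": 0,"dz": 6,"ax": 0,"ay": 0,"az": 0,"grip": 1},
    {"dx": 0,"dy": 0,"dz": 20,"ax": 0,"ay": 0,"az": 0,"grip": 1},
    {"dx": 0,"dy": 0,"dz": 40,"ax": 0,"ay": 0,"az": 0,"grip": 1},
    {"dx": 0,"dy": 0,"dz": 60,"ax": 0,"ay": 0,"az": 0,"grip": 1},
    {"dx": 0,"dy": 0,"dz": 80,"ax": 0,"ay": 0,"az": 0,"grip": 1},
    {"dx": 0,"dy": 0,"dz": 95,"ax": 0,"ay": 0,"az": 0,"grip": 1},
    {"dx": 0,"dy": 0,"dz": 105,"ax": 0,"ay": 0,"az": 0,"grip": 1},
    {"dx": 0,"dy": 0,"dz": 110,"ax": 0,"ay": 0,"az": 0,"grip": 1}
  ]
}}

```text
clock: 15.13
position: [0.5137, 0.2772, 0.048]
tool_rot: [0.937, 0.348, -0.001, 0.001]
ft_force: [0.7, -0.5, -0.3]
grip_width: 0.0262
grip_force: 49.2
```

Emit:
{"name": "servo_tool", "arguments": {
  "plan": [
    {"dx": 0,"dy": 0,"dz": 1,"ax": 0,"ay": 0,"az": 0,"grip": 1},
    {"dx": 0,"dy": 0,"dz": 2,"ax": 0,"ay": 0,"az": 0,"grip": 1},
    {"dx": 0,"dy": 0,"dz": 3,"ax": 0,"ay": 0,"az": 0,"grip": 1},
    {"dx": 0,"dy": 0,"dz": 4,"ax": 0,"ay": 0,"az": 0,"grip": 1},
    {"dx": 0,"dy": 0,"dz": 5,"ax": 0,"ay": 0,"az": 0,"grip": 1},
    {"dx": 0,"dy": 0,"dz": 5,"ax": 0,"ay": 0,"az": 0,"grip": 1},
    {"dx": 0,"dy": 0,"dz": 5,"ax": 0,"ay": 0,"az": 0,"grip": 1},
    {"dx": 0,"dy": 0,"dz": 5,"ax": 0,"ay": 0,"az": 0,"grip": 1}
  ]
}}

```text
clock: 15.8
position: [0.5141, 0.2798, 0.0447]
tool_rot: [0.937, 0.349, 0.0, -0.0]
ft_force: [-0.4, 0.8, -1.4]
grip_width: 0.0266
grip_force: 49.2
```

Emit:
{"name": "servo_tool", "arguments": {
  "plan": [
    {"dx": 0,"dy": 0,"dz": 0.5,"ax": 0,"ay": 0,"az": 0,"grip": 1},
    {"dx": 0,"dy": 0,"dz": 1,"ax": 0,"ay": 0,"az": 0,"grip": 1},
    {"dx": 0,"dy": 0,"dz": 1.5,"ax": 0,"ay": 0,"az": 0,"grip": 1},
    {"dx": 0,"dy": 0,"dz": 1.8,"ax": 0,"ay": 0,"az": 0,"grip": 1},
    {"dx": 0,"dy": 0,"dz": 2,"ax": 0,"ay": 0,"az": 0,"grip": 1},
    {"dx": 0,"dy": 0,"dz": 2,"ax": 0,"ay": 0,"az": 0,"grip": 1},
    {"dx": 0,"dy": 0,"dz": 2,"ax": 0,"ay": 0,"az": 0,"grip": 1},
    {"dx": 0,"dy": 0,"dz": 2,"ax": 0,"ay": 0,"az": 0,"grip": 1}
  ]
}}

```text
clock: 16.47
position: [0.5141, 0.2797, 0.0431]
tool_rot: [0.937, 0.349, 0.0, -0.0]
ft_force: [-3.6, -1.2, 5.3]
grip_width: 0.0265
grip_force: 49.8
```

Emit:
{"name": "servo_tool", "arguments": {
  "plan": [
    {"dx": 0,"dy": 0,"dz": 0,"ax": 0,"ay": 0,"az": 0,"grip": 0.62},
    {"dx": 0,"dy": 0,"dz": 0,"ax": 0,"ay": 0,"az": 0,"grip": 0.55},
    {"dx": 0,"dy": 0,"dz": 0,"ax": 0,"ay": 0,"az": 0,"grip": 0.48},
    {"dx": 0,"dy": 0,"dz": 0,"ax": 0,"ay": 0,"az": 0,"grip": 0.4},
    {"dx": 0,"dy": 0,"dz": 0,"ax": 0,"ay": 0,"az": 0,"grip": 0.3},
    {"dx": 0,"dy": 0,"dz": 0,"ax": 0,"ay": 0,"az": 0,"grip": 0.3},
    {"dx": 0,"dy": 0,"dz": 0,"ax": 0,"ay": 0,"az": 0,"grip": 0.3},
    {"dx": 0,"dy": 0,"dz": 0,"ax": 0,"ay": 0,"az": 0,"grip": 0.3}
  ]
}}

```text
clock: 17.13
position: [0.5141, 0.2796, 0.0424]
tool_rot: [0.937, 0.349, -0.0, 0.0]
ft_force: [-0.5, -0.1, -0.2]
grip_width: 0.0598
grip_force: 0.0
```

Emit:
{"name": "servo_tool", "arguments": {
  "plan": [
    {"dx": 0,"dy": 0,"dz": -10,"ax": 0,"ay": 0,"az": 0,"grip": 0.3},
    {"dx": 0,"dy": 0,"dz": -30,"ax": 0,"ay": 0,"az": 0,"grip": 0.3},
    {"dx": 0,"dy": 0,"dz": -60,"ax": 0,"ay": 0,"az": 0,"grip": 0.3},
    {"dx": 0,"dy": 0,"dz": -95,"ax": 0,"ay": 0,"az": 0,"grip": 0.3},
    {"dx": -20,"dy": 0,"dz": -130,"ax": 0,"ay": 0,"az": 0,"grip": 0.3},
    {"dx": -45,"dy": 0,"dz": -160,"ax": 0,"ay": 0,"az": 0,"grip": 0.3},
    {"dx": -65,"dy": 0,"dz": -190,"ax": 0,"ay": 0,"az": 0,"grip": 0.3},
    {"dx": -75,"dy": 0,"dz": -200,"ax": 0,"ay": 0,"az": 0,"grip": 0.3}
  ]
}}

```text
clock: 17.8
position: [0.4576, 0.2287, 0.2467]
tool_rot: [0.937, 0.348, 0.002, -0.001]
ft_force: [0.9, 0.6, 0.7]
grip_width: 0.0603
grip_force: 0.0
```

```bash
python3 -c "
from h import *
go((.515,.28,.043),-49.1)
im=env.camera('scene');im2=env.camera('wrist');save('f.png',np.hstack([cv2.resize(im[150:350,270:480],(400,380)),cv2.resize(im2,(400,380))]))
c=env.get_calibration('scene');print(proj(c,[(.501,.108,.078),(.514,.28,.052)]))"
```

```text
t 17.8 pos [0.4576 0.2287 0.2467] w 0.0603 F [0.9 0.6 0.7] shift [ 76.1  -1.2 204. ] rot [-0.1 -0.2 -0.2] q1 [-1.19  0.26  0.76  1.91 -0.21  1.05 -1.19]
[[358.28528509 204.14459737]
 [424.61591857 199.7336937 ]]
```

View pics/f.png

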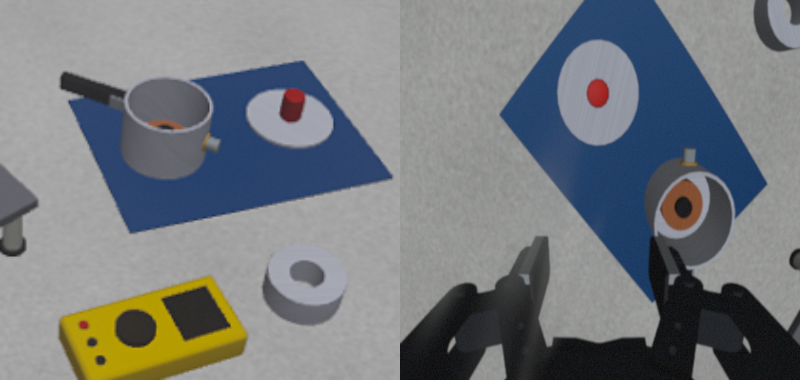

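```bash
python3 -c "
from h import *
print(env.hand_in())"
```

```text
the job is handed in; nothing more can be done
None
```

The cell stands upright on the blue mat, and its lid lies flat beside it, knob up. Both are fully inside the mat's edges in the last pictures. I did not touch the meter, collar or screwdriver, and I handed the job in at about 18 s on the robot's clock (limit 61 s).

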